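Prime the bench bleed pump

TASK

Prime the brake bleed pump that has the blue knob: push its plunger right down and let it spring all the way back up, again and again, until its red indicator pin stands fully out with its white band in view, then leave the plunger up. Do not touch the pin itself, do not work the pump with the yellow knob, and leave the bottle, the tub and the screwdriver standing or lying where they are.

Things in the scene. Friction and masses are not known exactly. Their poses are not given: they have to be found in the camera images.
- blue_pump: The pump to prime: a fixed bench pump bolted down, grey base plate 110 x 150 x 12 mm (its x by y). Origin: centre of the plate's underside, on the bench; z up. A dark round pump body (66 mm across, up to 99 mm high with its collar) stands at y = -30 mm with the plunger in it and a blue stripe round it; a dark block (46 mm square, top of its brass collar 84 mm high) stands at y = +40 mm and carries the indicator pin.
- blue_knob_top (a point): Centre of the flat top (34 mm across) of the blue domed knob, 56 mm across and 19 mm high, on the plunger; 150 mm above the bench when the plunger is up, and it moves down with it.
- blue_travel (a joint): Travel of the blue plunger in m: 0 up at rest, 0.030 right down at its stop. A spring returns it as soon as it is let go: about 4 N to start it, 10 to 12 N right down. A stroke counts only if the plunger goes right down, and the next one takes hold only after it has come all the way up.
- blue_pin: The red indicator pin of the blue pump, 14 mm across, upright, 70 mm from the plunger's axis. Origin: centre of its top end, z up; 88 mm above the bench when fully in (4 mm proud of the brass collar), 129 to 130 mm when fully out. A white band 6 mm high, 38 to 44 mm below its top, comes wholly into view when it is fully out.
- pin_travel (a joint): How far the blue pump's pin has come out, in m: 0 in, about 0.041 fully out (stop at 0.042). Each full stroke of the blue plunger lifts it a step of about 10 mm (the first step may be 6 to 17 mm) and it stays there; it starts anywhere from 0 to 0.016, so 2 to 4 full strokes are needed. Pumping on after that moves it no further.
- yellow_pump: A second fixed pump of the same make and size, with a yellow knob and yellow stripe: not to be worked. Origin and axes as for the blue pump. Its own red pin stays 10 mm proud of its collar.
- yellow_knob_top (a point): Centre of the top of the yellow knob, 150 mm above the bench.
- yellow_travel (a joint): Travel of the yellow plunger in m: 0 up, 0.030 right down.
- bottle: Loose white plastic bottle with a green label and black cap, 54 mm across, 120 mm tall, standing between the pumps. Origin: centre of its underside.
- tub: Loose white grease tub with a red lid, 72 mm across, 55 mm tall, standing beyond the pumps. Origin: centre of its underside.
- driver: Loose screwdriver with an orange handle, 190 mm long, lying crosswise beyond the pumps. Origin near its middle; its length is along its x.

How it is judged:
By the outcome, as a careful person would: the job done as asked, in the order asked, and still so for the second after the job is handed in, with the robot touching nothing.
It also fails if it takes over 42 s, if anything falls off the work surface, if the arm or the gripper's body presses on something with over 40 N, if the wrist force passes 120 N, or if a joint passes its speed limit or range.

ROBOT

A 6-joint arm with a two-finger parallel gripper is mounted at the origin on the work surface. World frame = base frame: x ahead of the robot, y to its left, z up, the work surface at z = 0. Lengths are in mm, angles in rad, forces in N, time in s.
With the tool pointing down it reaches from about 275 to 825 mm from the base axis. Payload 4.9 kg.
Tool frame: the origin (TCP) lies at the very end of the fingers, on their centre line; the grasp point (between the pads) lies 19 mm behind it; z points along the fingers, y is the line along which they close (so a half turn about z gives the same grasp; the last joint's range is limited). The gripper opens to 85 mm and grips with 20 to 120 N. Pads are 22 mm wide; open, the fingers measure 114 mm over their backs; the gripper's body (76 mm by 85 mm) begins 54 mm behind the grasp point. The pads swing forward as they close: fully open they stand 13 mm farther back than shut.
Start: joints at [-1.467, 0.326, -0.193, 1.052, 0, 1.437], TCP at [129.572, -534.537, 205.481] pointing down, gripper open.
Joint ranges: [-2.65, 2.65], [-0.97, 1.79], [-1.3, 1.35], [-1.93, 2.1], [-1.47, 1.37], [-3.14, 3.14]. Speed limits (rad/s): [2.57, 2.57, 3.14, 3.14, 3.14, 3.14].

INTERFACE

Orientations are given as [roll, pitch, yaw] about the fixed x, y, z axes, in that order (R = Rz(yaw) Ry(pitch) Rx(roll)).
In Python, from bench import bot, solve_ik, imaging gives the robot as it stands. Calls block until the motion is done:
- bot.move_ptp(position, orientation): joint-space move of the TCP to a pose.
- bot.movel(position, rot=None, max_speed=150, threshold=None): straight line of the TCP; rot=None keeps the orientation; max_speed is the mean speed in mm/s. With threshold (N) it stops when the force on the tool has changed by that much, and returns True; else False.
- bot.move_j(angles): joint-space move.
- bot.grip(opening, effort=None): opening from 0.0 (shut) to 1.0 (fully open); effort is the grip in N (None keeps the last); returns when the fingers have stopped.
- bot.dwell(seconds).
- solve_ik(position, orientation): joint angles nearest the present ones, or None.
- bot.get_state(): the state.
- imaging.capture(name): name is "side" or "top"; returns the picture (384x512x3 uint8, blue, green, red); there is no depth.
- imaging.camera_model(name): a dict with "K" (3x3 intrinsics, pixels), "k1" (the pictures are not rectified: a ray, as slopes to the right and down, at radius r is drawn at 1 + k1 r^2 times it, then the intrinsics apply), "position" and "rotation" of the camera in the world. Camera axes: x right, y up, looking along -z (the intrinsics and any distortion apply to the point x, -y, -z); pixel columns grow to the right and rows downward; lengths in mm; the calibration is good to about 2 mm. A picture is of the moment at which its call begins. camera_model takes no time and is no camera call.
A pose or a line that the arm cannot do raises bot.IKError and nothing moves.
- bot.sign_off(): hands the job in; it is judged then, once.
The state is a dict: "t": time; "qpos": joint angles; "joint_velocities": joint speeds; "effort": joint torques, N m; "tcp_pos": TCP position; "orientation": TCP orientation; "contact_force": force on the tool from outside, world axes, zero at the start; "wrist_torque": the same for the moment, N m; "opening": opening from 0.0 (shut) to 1.0 (fully open); "gripper_force": force on a finger pad.
Only numpy, scipy, OpenCV 4.12 (cv2) and the standard library are available. Lean on these libraries where they do the work, as an engineer would, in place of code of your own. Each camera call takes 0.05 s, during which the arm holds its last target. There are 200 camera calls.

## Working session

There is one attempt and no reset: what is moved stays moved. The work goes in short steps, each a Python script; the robot and the scene stay as the last script left them, time stands still between calls to the robot, and variables do not carry over. Pictures are saved under pics/ and viewed, at most 10 in all, crops included, and the job is handed in when it is done.

```bash
mkdir -p pics
cat > h.py <<'E'
import numpy as np, cv2
from bench import bot, solve_ik, imaging
def ray(name,u,v):
    m=imaging.camera_model(name);K=np.array(m["K"]);k=m["k1"]
    d=np.array([(u-K[0,2])/K[0,0],(v-K[1,2])/K[1,1]]);s=d.copy()
    for _ in range(20): s=d/(1+k*(s@s))
    return np.array(m["position"]),np.array(m["rotation"])@np.array([s[0],-s[1],-1])
def at_z(name,u,v,z):
    p,d=ray(name,u,v); return p+d*(z-p[2])/d[2]
def proj(name,P):
    m=imaging.camera_model(name);K=np.array(m["K"])
    c=np.array(m["rotation"]).T@(np.array(P)-np.array(m["position"]))
    s=np.array([c[0],-c[1]])/-c[2]; s=s*(1+m["k1"]*(s@s))
    return K[:2,:2]@s+K[:2,2]
E
python3 - <<'E'
from h import *
for n in("top","side"):
    cv2.imwrite(f"pics/{n}0.png",cv2.resize(imaging.capture(n),(800,600),interpolation=cv2.INTER_CUBIC))
    print(n,imaging.camera_model(n))
E
```

```text
top {'K': array([[360.71336925,   0.        , 256.5015959 ],
       [  0.        , 360.71336925, 191.15367503],
       [  0.        ,   0.        ,   1.        ]]), 'k1': -0.04818939694188302, 'position': array([474.37091658, -10.89459777, 812.86539203]), 'rotation': array([ 2.09354498e-01,  1.02112321e-03, -1.49607669e+00])}
side {'K': array([[460.83766933,   0.        , 252.41305013],
       [  0.        , 460.83766933, 191.42760453],
       [  0.        ,   0.        ,   1.        ]]), 'k1': -0.15728032213560764, 'position': array([ 446.27972818, -570.86203628,  722.28461156]), 'rotation': array([ 0.79585838, -0.01407717, -0.33448052])}
```

View pics/top0.png

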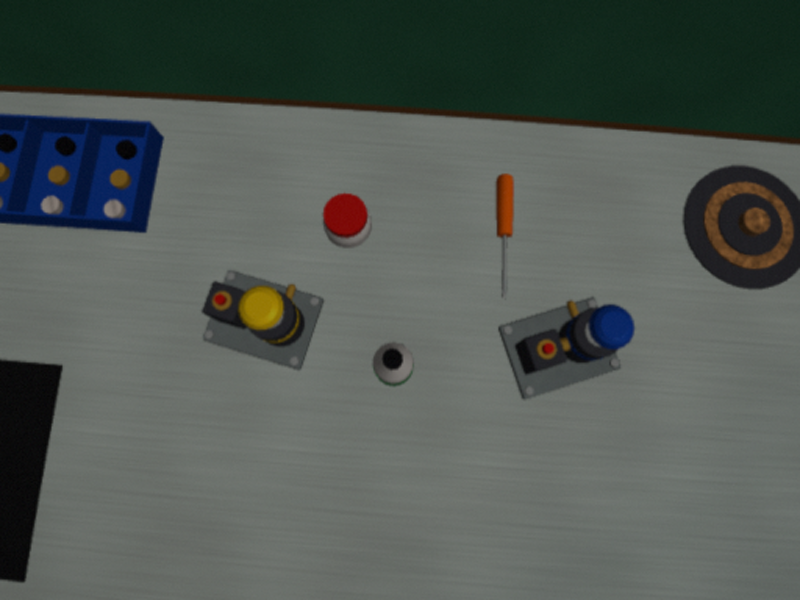

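View pics/side0.png

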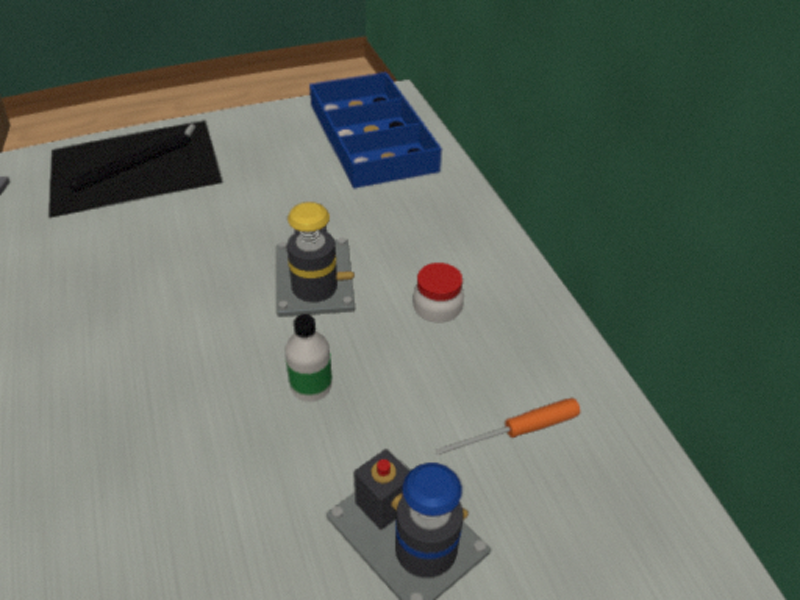

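The top view shows the blue knob at (612,326) and its pin at (548,349), with the plate corners at about (506,330), (590,303), (615,364) and (530,390). The side view shows the knob top at about (433,479) and the pin top at (383,464). The camera rotation comes as roll-pitch-yaw, so I'll convert it first.

```bash
sed -i 's/np.array(m\["rotation"\])/R(m)/; 1i from scipy.spatial.transform import Rotation\ndef R(m): return Rotation.from_euler("xyz",m["rotation"]).as_matrix()' h.py
python3 - <<'E'
from h import *
f=lambda U,V:((U+.5)/1.5625-.5,(V+.5)/1.5625-.5)
def tri(a,b):
    A=[];B=[]
    for n,q in(("top",a),("side",b)):
        p,d=ray(n,*f(*q));d/=np.linalg.norm(d);M=np.eye(3)-np.outer(d,d);A.append(M);B.append(M@p)
    return np.linalg.solve(sum(A),sum(B))
print("knob tri",tri((612,326),(433,479)),"z150",at_z("top",*f(612,326),147),at_z("side",*f(433,479),150))
print("pin tri",tri((548,349),(383,464)),"z",at_z("top",*f(548,349),92),at_z("side",*f(383,464),92))
print("plate",[at_z("top",*f(*q),12).round() for q in((506,330),(592,302),(615,364),(530,390))])
print("yknob",at_z("top",*f(262,308),148),"tub",at_z("top",*f(346,214),55),"bottle",at_z("top",*f(392,358),120))
s=bot.get_state();print(s["t"],s["tcp_pos"],s["orientation"],s["contact_force"])
E
```

```text
knob tri [ 601.20926575 -254.20956766  150.23003366] z150 [ 601.1194197  -255.27972281  147.        ] [ 601.98885942 -254.05881615  150.        ]
pin tri [ 574.92985204 -191.33091164   95.95488391] z [ 575.44205306 -192.32146526   92.        ] [ 575.78520361 -188.93355549   92.        ]
plate [array([ 610., -151.,   12.]), array([ 660., -275.,   12.]), array([ 572., -309.,   12.]), array([ 527., -188.,   12.])]
yknob [591.59405581 166.70866371 148.        ] tub [752.27017724  89.23904201  55.        ] bottle [546.24990559   6.3775085  120.        ]
0.1 [ 129.51566796 -533.95249261  204.77747327] [-3.14004709e+00 -2.21654749e-04  2.37796653e-01] [ 0.13247229 -0.39534564  0.13234179]
```

Knob at (601,-254,150). The pin is 68 mm from it, against 70 mm expected, and about 8–10 mm out. Now move over the knob with the fingers shut across the pin direction and make one stroke.

```bash
cat >> h.py <<'E'
KX,KY=601.3,-254.5
def stroke():
    hit=bot.movel([KX,KY,114],max_speed=40,threshold=25)
    s=bot.get_state();print("down",hit,s["tcp_pos"].round(1) if hasattr(s["tcp_pos"],"round") else s["tcp_pos"],np.round(s["contact_force"],1))
    bot.dwell(.2)
    bot.movel([KX,KY,162],max_speed=80); bot.dwell(.3)
    s=bot.get_state();print("up",s["t"],np.round(s["contact_force"],1))
def shot(n):
    im=imaging.capture("side")[255:384,190:330]
    cv2.imwrite(f"pics/{n}.png",cv2.resize(im,None,fx=4,fy=4,interpolation=cv2.INTER_CUBIC))
E
python3 - <<'E'
from h import *
bot.grip(0.0)
q=bot.get_state()["qpos"]
for w in(np.radians(-68),np.radians(112)):
    j=solve_ik([KX,KY,162],[np.pi,0,w])
    print(w,None if j is None else np.round(j,2))
    if j is not None and abs(j[5])<3: break
bot.move_ptp([KX,KY,200],[np.pi,0,w]); bot.movel([KX,KY,162],max_speed=100)
shot("s1"); print(bot.get_state()["t"])
stroke(); shot("s2")
E
```

```text
-1.1868238913561442 [-0.51  0.55  0.04  1.06  0.   -2.47]
4.7083
down False [ 601.1 -254.4  114.7] [-2.3  2.2  5.6]
up 7.3083 [-0.5  0.4  0.2]
```

View pics/s2.png

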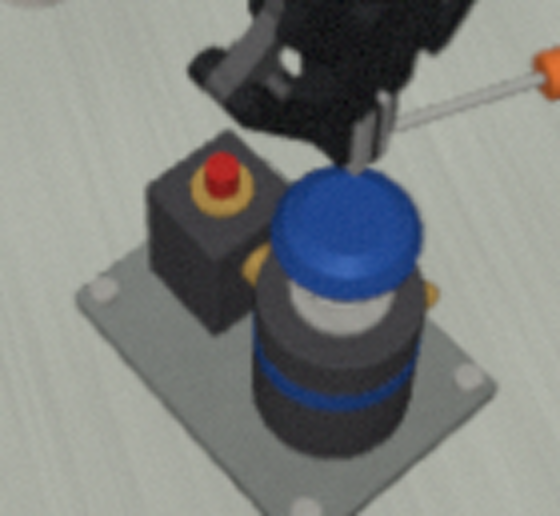

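After the stroke the pin top is at (222,160) in the crop, so it is still low. The knob is up, and the fingertip, at about (360,165), looks off from where it should be. I'll check the gripper state and the projections.

Run:
```python
from h import *
s=bot.get_state();print(s["opening"],s["tcp_pos"],s["orientation"])
c=lambda P:(proj("side",P)-[190,255]+.5)*4-.5
for P in([KX,KY,162],[KX,KY,150],[575,-191,92],[575,-191,102]):print(P,c(P))
a=cv2.imread("pics/s1.png");im=imaging.capture("side")[130:384,130:400]
cv2.imwrite("pics/c3.png",np.hstack([cv2.resize(a,(420,387)),cv2.resize(im,(380,358)).__class__(0) if 0 else cv2.copyMakeBorder(cv2.resize(im,(380,358)),0,29,0,0,0)]))
```

```text
0.001098989697108159 [ 601.11184255 -254.37828483  161.58547667] [ 3.14116557e+00  5.35838424e-04 -1.18679994e+00]
[601.3, -254.5, 162] [349.72730636 190.59650625]
[601.3, -254.5, 150] [347.90651239 208.56866283]
[575, -191, 92] [221.0418536 173.3354374]
[575, -191, 102] [221.08979934 159.58185186]
```

View pics/c3.png

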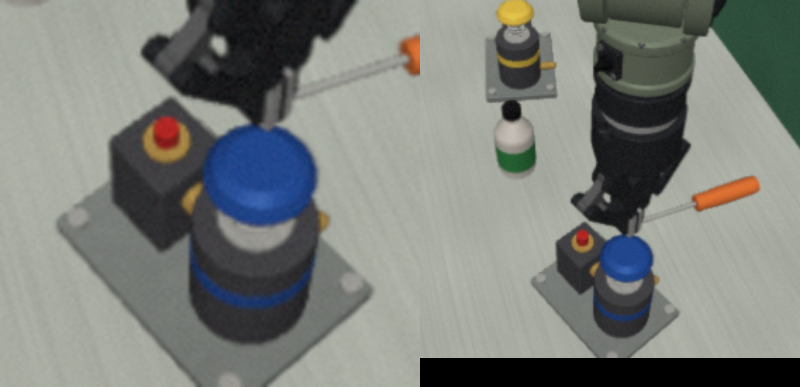

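The gripper is shut, but the tip shows at crop (360,165) instead of the expected (350,190). That puts the real tip about 15 mm above the reported TCP, so the stroke probably stopped short. I'll find the contact gently and look.

Run:
```python
from h import *
for n in("s1","s2"):
    a=cv2.imread(f"pics/{n}.png")[100:230,180:270].astype(int)
    m=(a[...,2]>120)&(a[...,1]<70);r=np.where(m)
    print(n,m.sum(),r[0].min()+100,r[0].max()+100)
print(bot.movel([KX,KY,110],max_speed=30,threshold=3))
s=bot.get_state();print(s["t"],s["tcp_pos"],s["contact_force"],s["wrist_torque"])
a=imaging.capture("side")[225:384,190:330];b=imaging.capture("top")[150:300,310:440]
cv2.imwrite("pics/c4.png",np.hstack([cv2.resize(x,(400,454),interpolation=cv2.INTER_CUBIC) for x in(a,b)]))
```

```text
s1 1163 156 197
s2 1271 152 197
True
8.625 [ 601.17304825 -254.44210088  121.79744799] [0.38467069 0.22895987 4.27058028] [-0.02189572 -0.1244467   0.03733115]
```

View pics/c4.png

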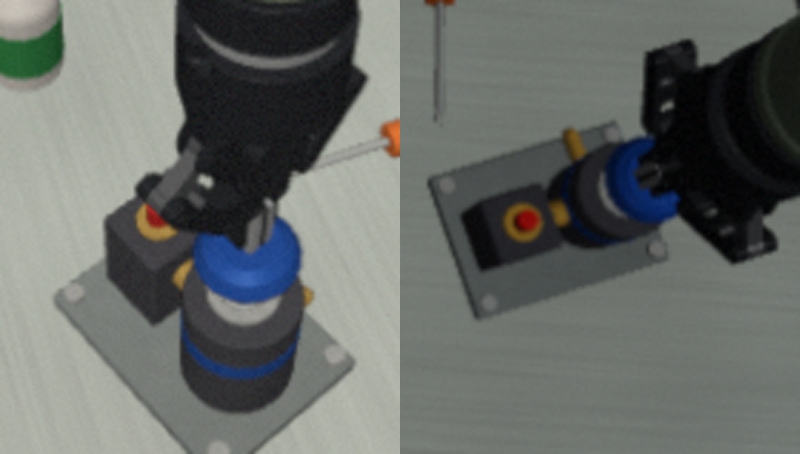

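The left crop shows the tips on the knob's flat top at about (257,245), within about 4 mm of centre, with the knob still up. The right crop shows the knuckles across the pin direction, well clear of the pin at (527,220). So the real tip is about 28 mm above the reported TCP, and right down should be at z≈92.

```bash
sed -i 's/\[KX,KY,114\]/[KX,KY,84]/; s/,162\],max_speed=80/,145],max_speed=80/' h.py
python3 - <<'E'
from h import *
bot.movel([KX,KY,145],max_speed=80); bot.dwell(.3)
stroke(); shot("s5")
a=cv2.imread("pics/s5.png")[100:230,180:270].astype(int)
r=np.where((a[...,2]>120)&(a[...,1]<70));print(r[0].min()+100,r[0].max()+100)
E
```

```text
down True [ 601.5 -254.6   94.8] [-3.2  1.   8.9]
up 11.95 [0.6 0.  0.3]
137 198
```

View pics/s5.png

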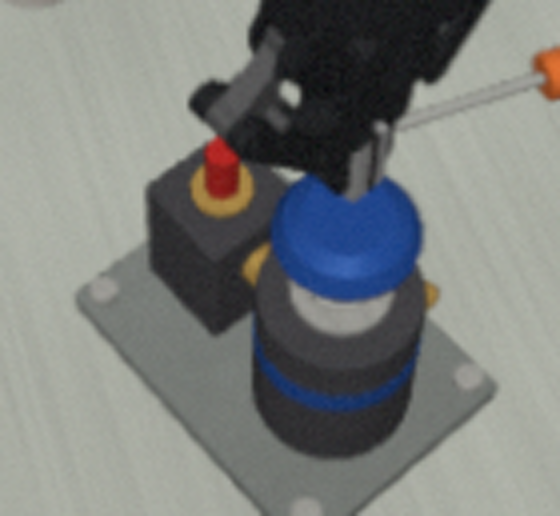

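The pin top is now at (222,140) in the crop, about 11 mm higher, and the knob is back up, so that was a full stroke. Two more.

Run:
```python
from h import *
stroke(); stroke()
bot.movel([KX,KY,220],max_speed=150)
print(bot.get_state()["t"])
shot("s6")
```

```text
down True [ 601.4 -254.6   94.7] [-3.   1.8  9.9]
up 14.4833 [-0.7  0.9 -0.3]
down True [ 601.5 -254.6   94.8] [-3.4  1.1  9.1]
up 16.9667 [0.6 0.2 0.7]
17.6167
```

View pics/s6.png

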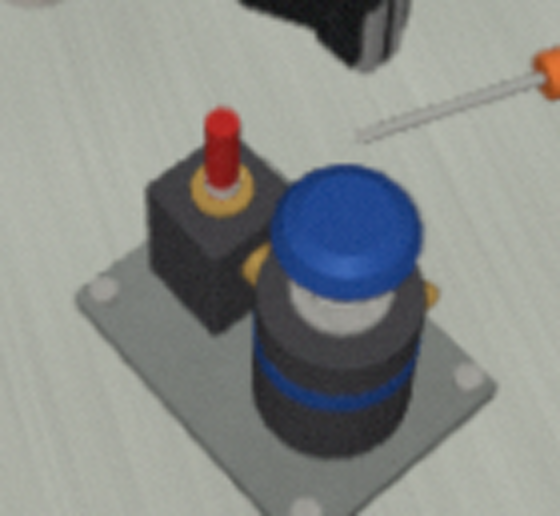

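The pin stands tall, top at (222,110), with the white band just above the collar at (222,192). Pumping on does no harm, so I'll do one more stroke and check that the pin no longer moves.

Run:
```python
from h import *
bot.movel([KX,KY,145],max_speed=120); bot.dwell(.2)
stroke()
bot.movel([KX,KY,220],max_speed=150); bot.dwell(.2)
print(bot.get_state()["t"])
shot("s7")
for n in("s6","s7"):
    a=cv2.imread(f"pics/{n}.png")[90:230,180:270].astype(int)
    r=np.where((a[...,2]>120)&(a[...,1]<70));print(n,r[0].min()+90,r[0].max()+90)
c=lambda P:(proj("side",P)-[190,255]+.5)*4-.5
for z in(84,92,129.5):print(z,c([575,-191,z]))
```

```text
down True [ 601.4 -254.6   94.7] [-2.9  2.  10.4]
up 21.125 [ 0.1  0.  -0. ]
21.975
s6 110 188
s7 111 188
84 [221.00459995 184.13265382]
92 [221.0418536 173.3354374]
129.5 [221.23002763 120.22083558]
```

View pics/s7.png

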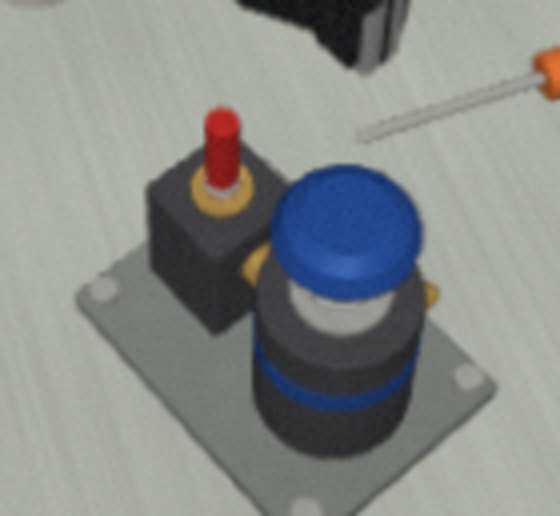

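The extra stroke left the pin where it was: top at (222,111), white band at (222,190), centre of the top at the height expected for fully out. The knob is up and the arm is clear.

```bash
python3 -c "
from h import *
print(bot.sign_off())"
```

```text
the job is handed in; nothing more can be done
None
```

The blue pump is primed: its pin is fully out with the white band showing, the plunger is up, only the blue knob was touched, and the job was handed in at about 22 s of the 42 s allowed.

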